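# Stow the sachets, close the tea tin and hold its outer lid

### The job

The tea tin has just been filled: first put the leftover sachet carton into the open drawer and slide the drawer fully shut. Then take the two nested lids by the broad rim of the lower (inner) lid, carry them as one and lower them onto the tin so that the inner lid is seated, let go, and lift off the outer lid alone by its bar handle, leaving the inner lid closing the tin. Finish while holding the outer lid level, at least 10 cm above where it sat; drop nothing, leave the tin where it stands and do not disturb the jar, mug and bowl.

Things in the scene. Friction and masses are not known exactly. Their poses are not given: they have to be found in the camera images.
- carton: closed cardboard sachet carton standing on the counter, 64 (its x) x 44 (its y) x 50 mm high, about 150 g; origin at the centre of its underside, z up
- drawer (a joint): slide of the only drawer in the low wooden drawer unit (240 deep x 200 wide x 100 mm high, fixed on the counter): metres open, 0 = fully shut; it starts 0.13 to 0.16 open and has light friction (about 1 N), no spring, and a rigid stop at 0
- drawer_floor (a point): point on the drawer's inner floor, moving with it, midway across and 53 mm behind the front panel, 22 mm above the counter; x points into the unit (the drawer shuts along +x), y across, z up. Inside: x -53 to 142 mm, y +-79 mm, walls 56 mm high; the front panel's top is 65 mm above this floor. Beyond x = opening - 58 mm the unit's top covers it (underside 66 mm, upper face 78 mm above this floor)
- drawer_handle (a point): middle of the drawer's steel bar handle, a level 11 mm thick round bar 100 mm long across the drawer (along y), centred 35 mm in front of the front panel, about 62 mm above the counter; axes as drawer_floor
- tin: open-topped rectangular steel tea tin, loose, 120 (its x) x 56 (its y) x 80 mm high, walls 3 mm (mouth 114 x 50 mm), about 0.6 kg, sachets inside well below the lid; origin at the centre of its underside, z up
- inner_lid: lower lid of the nested pair, grey plastic, 140 g, at first standing on its plug. Origin at the plug's underside centre, z up. Plug 107 (x) x 43 (y) mm, tapered at the foot, z = 0 to 16 mm; rim plate 128 x 64 mm, z = 16 to 28 mm, wider than tin and outer lid; on it a 100 x 40 mm pad 6 mm high. Seated, the rim rests on the tin's edge, this origin 64 mm above the tin's; either way round fits
- outer_lid: upper lid of the nested pair, steel cap 112 (x) x 52 (y) x 14 mm, hollow below, 100 g, loose over the inner lid's pad (3 mm play) and resting on its rim plate. Origin at the centre of its lower edge, z up, 28 mm above the inner lid's origin when nested. On top a black bar handle 50 (x) x 14 (y) mm, z = 14 to 34 mm
- jar: bystander: closed glass jar, 68 mm across, 100 mm high; origin at the centre of its underside
- mug: bystander: white mug, 76 mm across, 90 mm high; origin at the centre of its underside
- bowl: bystander: steel bowl, 90 mm across, 40 mm high; origin at the centre of its underside
Not all that is in view belongs to the job. Of the things that look like the carton, the smallest one is meant.

How it is judged:
On the way, in this order (a step that is already met when the one before it is completed fails the run):
1. the carton lies released in the still open drawer (x of carton in the frame of drawer_floor between -0.045 and 0.135 m and y of carton in the frame of drawer_floor between -0.075 and 0.075 m and z of carton in the frame of drawer_floor between -0.01 and 0.04 m and contact force between carton and the fingers below 0.1 N and value of joint drawer above 0.05 m), for 0.1 s.
2. the drawer is shut on the carton (x of carton in the frame of drawer_floor between -0.045 and 0.135 m and y of carton in the frame of drawer_floor between -0.075 and 0.075 m and z of carton in the frame of drawer_floor between -0.01 and 0.04 m and contact force between carton and the fingers below 0.1 N and value of joint drawer below 0.008 m), for 0.1 s.
3. both lids are carried nested, clear of the counter (horizontal distance between outer_lid and inner_lid below 0.008 m and z of outer_lid in the frame of inner_lid between 0.024 and 0.032 m and height (world z) of inner_lid above 0.03 m and contact force between inner_lid and the fingers above 0.5 N and not (horizontal distance between inner_lid and tin below 0.008 m and z of inner_lid in the frame of tin between 0.06 and 0.068 m and angle between the z axis of inner_lid and the z axis of tin, either way round below 0.06 rad)), for 0.1 s.
4. the nested pair is seated on the tin and let go (horizontal distance between outer_lid and inner_lid below 0.008 m and z of outer_lid in the frame of inner_lid between 0.024 and 0.032 m and horizontal distance between inner_lid and tin below 0.008 m and z of inner_lid in the frame of tin between 0.06 and 0.068 m and angle between the z axis of inner_lid and the z axis of tin, either way round below 0.06 rad and contact force between inner_lid and the fingers below 0.1 N and linear speed of inner_lid below 0.02 m/s), for 0.2 s.
At the end, for the whole second after the job is handed in: Drawer shut within 8 mm, carton in it; inner lid seated on the upright tin (8 mm sideways, 4 mm in height), still and untouched; outer lid held by the fingers alone, still, level within 17 degrees, its lower edge 172 mm or more above the counter (8 cm above where it sat) (all of step 2 and horizontal distance between inner_lid and tin below 0.008 m and z of inner_lid in the frame of tin between 0.06 and 0.068 m and angle between the z axis of inner_lid and the z axis of tin, either way round below 0.06 rad and angle between tin's own z axis and vertical below 0.05 rad and linear speed of inner_lid below 0.02 m/s and contact force between each of inner_lid, tin and the fingers below 0.1 N and contact force between each of inner_lid, tin and outer_lid below 0.05 N and contact force between tin and the arm below 0.1 N and contact force between outer_lid and the fingers above 1 N and height (world z) of outer_lid above 0.172 m and angle between outer_lid's own z axis and vertical below 0.3 rad and linear speed of outer_lid below 0.03 m/s); the arm keeps its last pose, push and grip.
It fails at once if the outer lid leaves the inner lid while the inner lid is not seated on the tin (not (horizontal distance between inner_lid and tin below 0.008 m and z of inner_lid in the frame of tin between 0.06 and 0.068 m and angle between the z axis of inner_lid and the z axis of tin, either way round below 0.06 rad) and distance between outer_lid and inner_lid above 0.05 m).
It fails at once if the carton is dropped (contact force between carton and the fingers below 0.02 N and linear speed of carton above 0.6 m/s).
It fails at once if the lids are dropped (contact force between inner_lid and the fingers below 0.02 N and linear speed of inner_lid above 0.6 m/s).
It fails at once if the tin is shifted more than 4 cm or tipped (distance of tin from where it was at the start of the episode above 0.04 m or angle between tin's own z axis and vertical above 0.35 rad).
It fails at once if the jar, mug or bowl is disturbed (distance of any of jar, mug, bowl from where it was at the start of the episode above 0.03 m).
It also fails if it takes over 72 s, if anything falls off the work surface, if the arm or the gripper's body presses on something with over 40 N, if the wrist force passes 120 N, or if a joint passes its speed limit or range.

### The arm

A 6-joint arm with a two-finger parallel gripper is mounted at the origin on the work surface. World frame = base frame: x ahead of the robot, y to its left, z up, the work surface at z = 0. Lengths are in m, angles in rad, forces in N, time in s.
With the tool pointing down it reaches from about 0.375 to 0.9 m from the base axis. Payload 3.1 kg.
Tool frame: the origin (TCP) lies midway between the tips of the shut fingers; the grasp point (between the pads) lies 19 mm behind it (manip.grasp_offset is the distance from the TCP to the grasp point, in m); z points along the fingers, y is the line along which they close (so a half turn about z gives the same grasp; the last joint's range is limited). The gripper opens to 85 mm and grips with 20 to 120 N. Pads are 22 mm wide; open, the fingers measure 114 mm over their backs; the gripper's body (76 mm by 85 mm) begins 54 mm behind the grasp point. The pads swing forward as they close: fully open they stand 13 mm farther back than shut.
Start: joints at [-1.355, 0.527, 1.433, -0, 1.181, -0.178], TCP at [0.24, -0.577, 0.231] pointing down, gripper open.
Joint ranges: [-3.08, 3.08], [-0.75, 2.2], [0.22, 2.44], [-1.43, 4.57], [0, 2.65], [-2.85, 2.85]. Speed limits (rad/s): [2.79, 2.79, 3.14, 3.14, 3.14, 3.14].

### API

Orientations are given as a unit quaternion [x, y, z, w].
In Python, from station import sensors, cams, order, manip gives the robot as it stands.
- The arm moves only by the tool move_arm, never from a script. Its argument "targets" is a list of rows, each an object of numbers: "dx", "dy", "dz": the shift along the world's x, y, z normalised to -1 to 1, where 1 is 25 mm; "rx", "ry", "rz": the turn, a rotation vector about the world's x, y, z normalised to -1 to 1, where 1 is 30 degrees. A call has exactly 10 rows; each row shifts and turns the commanded pose from where the row before left it; what a row does not reach is not made up. A row lasts 1/8 s, in which the tool goes at most 62.5 mm and 10.7 degrees, less where a joint would pass 70% of its speed; a pose out of reach is approached as far as the arm can. A call with a number of a shift or a turn outside -1 to 1 is refused whole. A call with a gripper value outside its range is refused whole. "claw" is the opening in per cent of the stroke, from 0 (shut) to 100 (fully open), set as the call begins (left out, the last holds). The fingers move at their own pace and stop on an object; "newtons" is the grip in N (left out, the last holds). Time passes only in rows, so rows that do not move let the fingers close, or fill a call up. It gives the time, the measured TCP pose, the force, the opening and the grip force at its end, in the units of the state.
- sensors.sense(): the state, without advancing time (a new reading comes with each control period).
- cams.snapshot(name): name is "side" or "top" or "wrist"; returns the picture (384x512x3 uint8, red, green, blue); there is no depth.
- cams.camera_model(name): a dict with "fx", "fy", "cx", "cy" (pixels), "extrinsics" (4x4, takes a point from world to camera coordinates). Camera axes: x right, y down, z forward; pixel columns grow to the right and rows downward; lengths in m; the calibration is good to about 2 mm. A picture is of the moment at which its call begins: read the wrist's pose just before it. camera_model takes no time and is no camera call; for the wrist camera it gives the pose at the moment of the call.
- order.sign_off(): hands the job in; it is judged then, once.
The state is a dict: "t": time; "q": joint angles; "qd": joint speeds; "tau": joint torques, N m; "tcp_pos": TCP position; "tool_rot": TCP orientation; "force": force on the tool from outside, world axes, zero at the start; "ft_torque": the same for the moment, N m; "finger_gap": opening from 0.0 (shut) to 1.0 (fully open); "gripper_force": force on a finger pad.
Only numpy, scipy, OpenCV 4.12 (cv2) and the standard library are available. Lean on these libraries where they do the work, as an engineer would, in place of code of your own. Each camera call takes 0.05 s, during which the arm holds its last target. There are 200 camera calls.

## Working session

There is one attempt and no reset: what is moved stays moved. The work goes in short steps, Python scripts to look and compute and a tool call to move; the robot and the scene stay as the last step left them, time stands still between calls to the robot, and variables do not carry over. Pictures are saved under pics/ and viewed, at most 10 in all, crops included, and the job is handed in when it is done.

Besides the shell and the picture viewer there is one more tool, called after "Request:" in YAML: its name, and indented under it one key for each argument. move_arm: Moves the arm, as the interface text tells. Scaled input: -1 to 1 covers 25 mm each way for a shift and 30 degrees each way for a turn. Its arguments: {"type":"object","properties":{"targets":{"type":"array"},"claw":{"type":"number"},"newtons":{"type":"number"}},"required":["targets"]}

```bash
mkdir -p pics; ls
python3 - <<'E'
from station import sensors, cams, manip
import cv2
s=sensors.sense(); print(s['t'],s['tcp_pos'],s['tool_rot'],s['finger_gap'],manip.grasp_offset)
for n in('top','side'):
    cv2.imwrite(f'pics/{n}0.png',cams.snapshot(n)[:,:,::-1])
    c=cams.camera_model(n);print(n,c)
E
```

```text
pics
0.0 [ 0.24023678 -0.57618941  0.23033013] [ 9.80580932e-01  1.96111712e-01 -1.97749061e-05 -1.10996794e-03] 0.9969637874776961 0.0187
top {'fx': 352.19975933229176, 'fy': 352.19975933229176, 'cx': 262.24588663726144, 'cy': 189.1791443808932, 'extrinsics': array([[ 0.01778565, -0.99975186,  0.01341232, -0.06122742],
       [-0.99612465, -0.01887358, -0.08590383,  0.53775539],
       [ 0.08613565, -0.01183249, -0.99621315,  1.08181019],
       [ 0.        ,  0.        ,  0.        ,  1.        ]])}
side {'fx': 480.37483476245325, 'fy': 480.37483476245325, 'cx': 262.2420297815621, 'cy': 192.05204692248046, 'extrinsics': array([[-0.99596066, -0.08861495,  0.01448275,  0.53210592],
       [-0.05705346,  0.50000435, -0.86414151,  0.10789624],
       [ 0.06933442, -0.86147724, -0.50304046,  1.37775304],
       [ 0.        ,  0.        ,  0.        ,  1.        ]])}
```

View pics/top0.png

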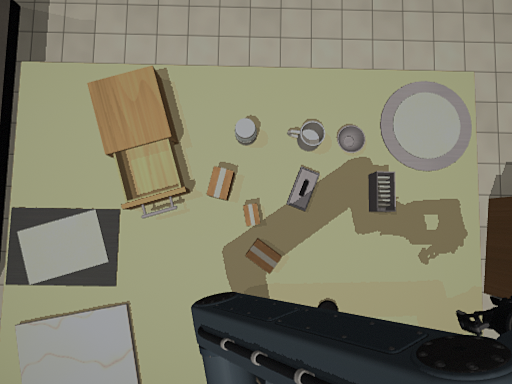

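View pics/side0.png

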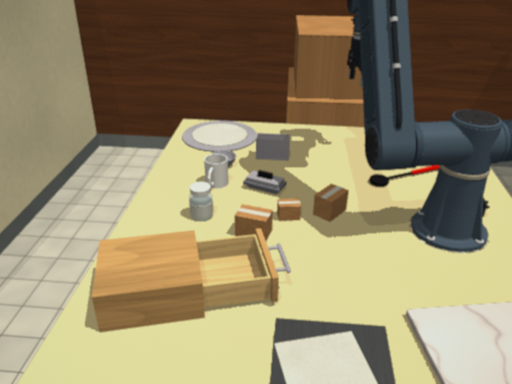

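The top view shows the smallest carton at (252,213), between larger ones at (222,182) and (264,256). The drawer handle is at (160,209), the lids at (303,188) and the tin at (382,192). The jar, mug and bowl are at rows 128–140. I'll measure these by contours.

```bash
cat > h.py <<'E'
import numpy as np, cv2
from station import sensors, cams, manip
def ray(c,u,v):
    E=c['extrinsics']; R=E[:3,:3]
    d=R.T@np.array([(u-c['cx'])/c['fx'],(v-c['cy'])/c['fy'],1.]); return -R.T@E[:3,3],d
def onz(c,u,v,z):
    o,d=ray(c,u,v); return o+d*(z-o[2])/d[2]
def proj(c,p):
    E=c['extrinsics']; q=E[:3,:3]@np.asarray(p,float)+E[:3,3]
    return np.array([c['fx']*q[0]/q[2]+c['cx'],c['fy']*q[1]/q[2]+c['cy']])
def rect(c,cnt,z):
    """min-area rect of contour points cast on plane z: centre, sizes, angle of long side (deg)"""
    P=np.array([onz(c,u,v,z)[:2] for u,v in cnt.reshape(-1,2)],np.float32)
    b=cv2.boxPoints(cv2.minAreaRect(P*1000)); e=b[1]-b[0]; f=b[2]-b[1]
    L=e if np.hypot(*e)>np.hypot(*f) else f
    return b.mean(0)/1000,sorted([np.hypot(*e),np.hypot(*f)]),np.degrees(np.arctan2(L[1],L[0]))%180
def yaw(s):
    from scipy.spatial.transform import Rotation as R
    y=R.from_quat(s['tool_rot']).as_matrix()[:,1]; return np.degrees(np.arctan2(y[1],y[0]))%180
E
python3 - <<'E'
from h import *
im=cv2.imread('pics/top0.png')
cv2.imwrite('pics/topc.png',cv2.resize(im[60:280,90:400],None,fx=2.5,fy=2.5,interpolation=cv2.INTER_CUBIC))
c=cams.camera_model('top')
for n,u,v,z in[('carton',252,212,.05),('handle',160,209,.062),('lids',303,188,.028),('tin',382,192,.08),('jar',245,130,.1),('mug',313,132,.09),('bowl',350,138,.04),('uA',155,69,.1),('uB',90,83,.1)]: print(n,onz(c,u,v,z).round(3))
hsv=cv2.cvtColor(im,cv2.COLOR_BGR2HSV)
for p in[(252,213),(303,180),(382,192),(374,180),(230,215)]:print(p,hsv[p[1],p[0]])
E
```

```text
carton [ 0.466 -0.021  0.05 ]
handle [0.47  0.255 0.062]
lids [ 0.545 -0.179  0.028]
tin [ 0.532 -0.409  0.08 ]
jar [0.707 0.004 0.1  ]
mug [ 0.708 -0.2    0.09 ]
bowl [ 0.704 -0.324  0.04 ]
uA [0.887 0.277 0.1  ]
uB [0.84  0.468 0.1  ]
(252, 213) [ 37  14 161]
(303, 180) [  9  12 145]
(382, 192) [20 36 84]
(374, 180) [170  17  46]
(230, 215) [ 32  54 162]
```

View pics/topc.png

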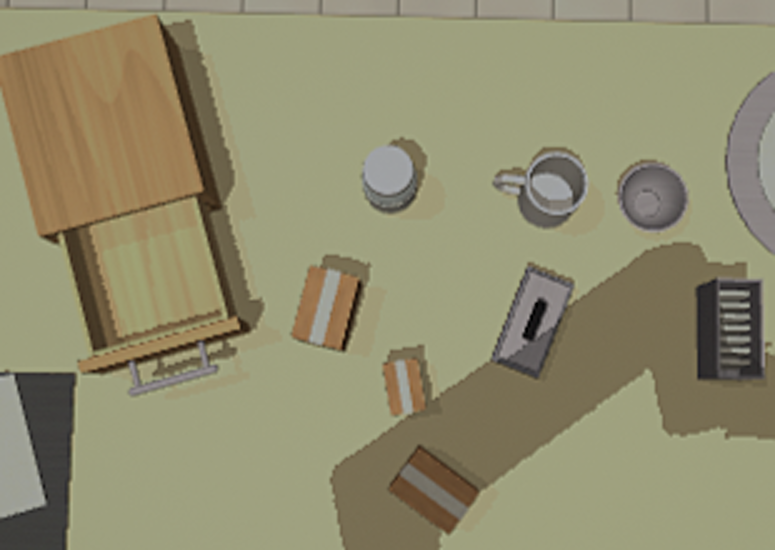

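The zoomed crop shows the carton top at about (385–425, 357–417) and the handle bar from (130,391) to (216,368). The lid rim runs from (530,263) to (493,360). The tin mouth covers (714–763, 279–380), with its left outer wall visible. Next I'll cast the corners.

Run:
```python
from h import *
c=cams.camera_model('top')
def R(n,pts,z):
    p=np.array([[x/2.5+90,y/2.5+60] for x,y in pts]); r=rect(c,p,z); print(n,r[0].round(3),np.round(r[1]),round(r[2],1))
R('carton',[(385,362),(419,357),(425,411),(398,417)],.05)
R('lids',[(530,263),(574,283),(540,377),(493,360)],.028)
R('tin',[(716,280),(762,278),(764,379),(716,380)],.08)
R('unit',[(157,15),(0,55),(40,238),(203,190)],.1)
R('handle',[(130,391),(216,368),(130,387),(216,372)],.062)
for x,y,z in[(80,366,.087),(240,323,.087)]:print(onz(c,x/2.5+90,y/2.5+60,z).round(3))
s=sensors.sense();print(yaw(s),s['t'])
```

```text
carton [ 0.457 -0.023] [42. 68.] 9.4
lids [ 0.544 -0.182] [ 62. 131.] 159.8
tin [ 0.534 -0.42 ] [ 57. 123.] 0.3
unit [0.76  0.346] [197. 227.] 16.3
handle [0.462 0.257] [  5. 106.] 103.6
[0.475 0.359 0.087]
[0.529 0.174 0.087]
112.62080922246159 0.1
```

Request:
move_arm:
  targets:
    - {"dx": 1,"dy": 0.6,"rz": -0.08}
    - {"dx": 1,"dy": 0.6,"rz": -0.08}
    - {"dx": 1,"dy": 0.6,"rz": -0.08}
    - {"dx": 1,"dy": 0.6,"rz": -0.08}
    - {"dx": 1,"dy": 0.6,"rz": -0.08}
    - {"dx": 1,"dy": 0.6,"rz": -0.08}
    - {"dx": 1,"dy": 0.6,"rz": -0.08}
    - {"dx": 1,"dy": 0.6,"rz": -0.08}
    - {"dx": 1,"dy": 0.6,"rz": -0.08}
    - {"dx": 1,"dy": 0.6,"rz": -0.08}

```text
schema error: expected keys dx, dy, dz, rx, ry, rz
```

Run:
```python
from h import *
s=sensors.sense();print(s['t'],s['tcp_pos'],yaw(s))
c=cams.camera_model('wrist');im=cams.snapshot('wrist')[:,:,::-1]
cv2.imwrite('pics/w1.png',im);np.save('w1.npy',c,allow_pickle=True)
print(c['fx'],-c['extrinsics'][:3,:3].T@c['extrinsics'][:3,3])
for p in[(.534,-.42,.08),(.544,-.182,.028)]:print(proj(c,p))
```

```text
0.1 [ 0.24028093 -0.57625594  0.23040822] 112.62080922246159
341.3997208699373 [ 0.31632241 -0.54578165  0.3743799 ]
[ 205.09730099 -364.40895643]
[-125.49216442 -492.4084664 ]
```

View pics/w1.png

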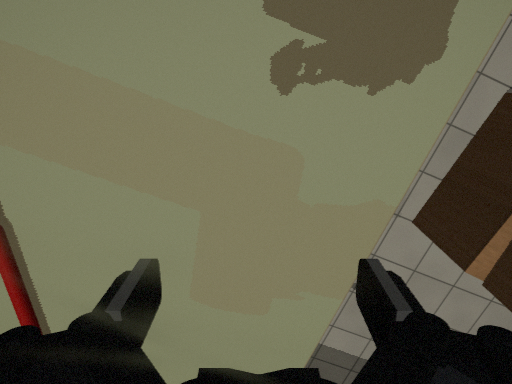

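The wrist view shows counter with the fingertips at (140,270) and (375,270), and no object yet. All six keys are required in each row, so I'm resending the move.

Request:
move_arm:
  targets:
    - {"dx": 0.84,"dy": 0.64,"dz": 0,"rx": 0,"ry": 0,"rz": -0.075}
    - {"dx": 0.84,"dy": 0.64,"dz": 0,"rx": 0,"ry": 0,"rz": -0.075}
    - {"dx": 0.84,"dy": 0.64,"dz": 0,"rx": 0,"ry": 0,"rz": -0.075}
    - {"dx": 0.84,"dy": 0.64,"dz": 0,"rx": 0,"ry": 0,"rz": -0.075}
    - {"dx": 0.84,"dy": 0.64,"dz": 0,"rx": 0,"ry": 0,"rz": -0.075}
    - {"dx": 0.84,"dy": 0.64,"dz": 0,"rx": 0,"ry": 0,"rz": -0.075}
    - {"dx": 0.84,"dy": 0.64,"dz": 0,"rx": 0,"ry": 0,"rz": -0.075}
    - {"dx": 0.84,"dy": 0.64,"dz": 0,"rx": 0,"ry": 0,"rz": -0.075}
    - {"dx": 0.84,"dy": 0.64,"dz": 0,"rx": 0,"ry": 0,"rz": -0.075}
    - {"dx": 0.84,"dy": 0.64,"dz": 0,"rx": 0,"ry": 0,"rz": -0.075}

```text
t: 1.4
tcp_pos: [0.4509, -0.4161, 0.2309]
tool_rot: [1.0, 0.0, -0.0, -0.0]
force: [-0.4, -0.1, -1.1]
finger_gap: 1.001
gripper_force: 0.0
```

```bash
cat >> h.py <<'E'
import pickle
def shot(n):
    s=sensors.sense(); c=cams.camera_model('wrist'); im=cams.snapshot('wrist')[:,:,::-1].copy()
    cv2.imwrite(f'pics/{n}.png',im); pickle.dump(c,open(f'{n}.pkl','wb'))
    print(round(s['t'],2),'tcp',s['tcp_pos'].round(4),'yaw',round(yaw(s),1),'F',s['force'].round(1),'gap',round(s['finger_gap'],3))
    return s,c,im
E
python3 - <<'E'
from h import *
s,c,im=shot('w2')
print(proj(c,(.534,-.42,.08)),proj(c,(.544,-.182,.028)))
E
```

```text
1.4 tcp [ 0.4509 -0.4161  0.2309] yaw 90.0 F [-0.4 -0.1 -1.1] gap 1.001
[263.23532172  79.14809333] [13.46912694 67.89281403]
```

Request:
move_arm:
  targets:
    - {"dx": 0,"dy": 0.94,"dz": 0,"rx": 0,"ry": 0,"rz": 0}
    - {"dx": 0,"dy": 0.94,"dz": 0,"rx": 0,"ry": 0,"rz": 0}
    - {"dx": 0,"dy": 0.94,"dz": 0,"rx": 0,"ry": 0,"rz": 0}
    - {"dx": 0,"dy": 0.94,"dz": 0,"rx": 0,"ry": 0,"rz": 0}
    - {"dx": 0,"dy": 0.94,"dz": 0,"rx": 0,"ry": 0,"rz": 0}
    - {"dx": 0,"dy": 0.94,"dz": 0,"rx": 0,"ry": 0,"rz": 0}
    - {"dx": 0,"dy": 0.94,"dz": 0,"rx": 0,"ry": 0,"rz": 0}
    - {"dx": 0,"dy": 0.94,"dz": 0,"rx": 0,"ry": 0,"rz": 0}
    - {"dx": 0,"dy": 0.94,"dz": 0,"rx": 0,"ry": 0,"rz": 0}
    - {"dx": 0,"dy": 0.94,"dz": 0,"rx": 0,"ry": 0,"rz": 0}

```text
t: 2.7
tcp_pos: [0.4504, -0.1804, 0.2314]
tool_rot: [1.0, 0.001, 0.0, 0.0]
force: [0.1, 0.2, -0.2]
finger_gap: 1.002
gripper_force: 0.0
```

Run:
```python
from h import *
s,c,im=shot('w3')
print(proj(c,(.544,-.182,.028)),proj(c,(.457,-.023,.05)))
a=cv2.imread('pics/w2.png')[0:230,130:400]; b=im[0:230,130:400]
cv2.imwrite('pics/cmp.png',cv2.resize(np.hstack([a,b]),None,fx=1.45,fy=1.45,interpolation=cv2.INTER_CUBIC))
```

```text
2.7 tcp [ 0.4504 -0.1804  0.2314] yaw 90.1 F [ 0.1  0.2 -0.2] gap 1.002
[260.29215258  67.83851344] [ 96.76859282 161.65795247]
```

View pics/cmp.png

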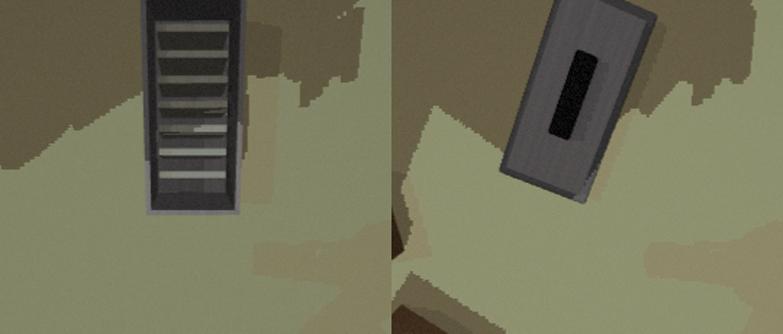

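The left half shows the tin mouth, with its near rim corners at about (148,214) and (240,214). The right half shows the lids, with rim corners (500,172), (585,203) and (657,14) and the black bar centred at (573,94).

Run:
```python
from h import *
def P(c,x,y,z,off): return onz(c,(x-off)/1.45+130,y/1.45,z)[:2]
c=pickle.load(open('w2.pkl','rb'))
a=P(c,147.5,215,.08,0);b=P(c,240,214,.08,0);t=P(c,142,0,.08,0);r=P(c,246,0,.08,0)
ang=lambda d:np.degrees(np.arctan2(d[1],d[0]))
print('tin near width',np.hypot(*(a-b))*1e3,'edges',ang(t-a),ang(r-b),ang(a-b)-90,'far width',np.hypot(*(t-r))*1e3)
th=np.radians((ang(t-a)+ang(r-b))/2);print('tin centre',(a+b)/2+.06*np.array([np.cos(th),np.sin(th)]))
c=pickle.load(open('w3.pkl','rb'));o=391.5
a=P(c,500,172,.028,o);b=P(c,586,204,.028,o);r=P(c,657,14,.028,o)
print('lid w,l',np.hypot(*(a-b))*1e3,np.hypot(*(r-b))*1e3,'ang',ang(r-b),ang(a-b)-90,'centre',(a+r)/2)
im=cv2.imread('pics/w3.png');m=(im[:150,200:320].max(2)<28).astype('u1')*255
k,_=cv2.findContours(m,0,2);k=max(k,key=cv2.contourArea)+np.array([200,0]);print('bar',rect(c,k,.062))
```

```text
tin near width 55.58161012381252 edges 0.13067671471197195 0.4564733704492812 0.7266478155484037 far width 54.93045935486427
tin centre [ 0.53716925 -0.42035523]
lid w,l 63.3612269470496 127.22878402691035 ang -20.0137012537525 -20.23917411455082 centre [ 0.54500629 -0.1782958 ]
bar (array([ 0.54446876, -0.17676911], dtype=float32), [np.float32(13.475104), np.float32(49.431446)], np.float32(159.16792))
```

Run:
```python
from h import *
c=pickle.load(open('w3.pkl','rb'));im=cv2.imread('pics/w3.png')
hs=cv2.cvtColor(im,cv2.COLOR_BGR2HSV);x0,y0,x1,y1=30,80,200,240
m=((hs[...,0]<18)&(hs[...,1]>110)).astype('u1')*255
k,_=cv2.findContours(m,0,2)
for q in k:
    if cv2.contourArea(q)>150: print(cv2.boundingRect(q),cv2.contourArea(q),[np.round(v,3) for v in rect(c,q,.05)])
cv2.imwrite('pics/w3c.png',cv2.resize(im[60:260,0:200],None,fx=3,fy=3,interpolation=cv2.INTER_CUBIC))
```

```text
(85, 266, 31, 26) 391.0 [array([ 0.327, -0.008], dtype=float32), array([21.79 , 27.352], dtype=float32), np.float32(54.804)]
(103, 210, 93, 86) 2993.0 [array([ 0.357, -0.072], dtype=float32), array([63.769, 95.233], dtype=float32), np.float32(53.857)]
(59, 127, 36, 66) 900.5 [array([ 0.458, -0.003], dtype=float32), array([14.989, 64.294], dtype=float32), np.float32(10.69)]
(86, 117, 52, 71) 2176.5 [array([ 0.466, -0.041], dtype=float32), array([35.351, 64.432], dtype=float32), np.float32(10.663)]
(0, 7, 36, 105) 3222.5 [array([0.545, 0.035], dtype=float32), array([30.125, 88.912], dtype=float32), np.float32(166.782)]
```

View pics/w3c.png

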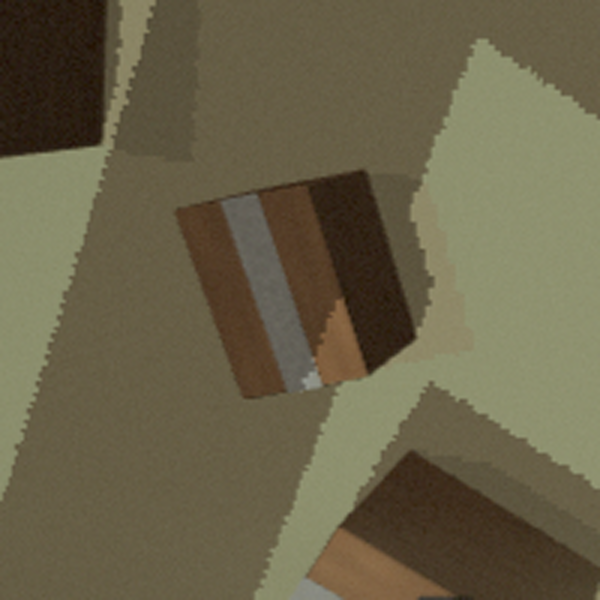

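The carton's top face has corners (176,209), (308,187), (369,375) and (245,398) in this 3x crop. The decoys sit well clear, at the upper left and lower right.

Run:
```python
from h import *
c=pickle.load(open('w3.pkl','rb'))
p=np.array([(176,209),(308,187),(369,375),(245,398)])/3+[0,60]
r=rect(c,p,.05);print(r)
C=r[0];tc=sensors.sense()['tcp_pos'];print(C-tc[:2],(C-tc[:2])/.025)
```

```text
(array([ 0.46046484, -0.01858278], dtype=float32), [np.float32(43.25688), np.float32(63.776108)], np.float32(10.613626))
[0.01111203 0.15866646] [0.44448123 6.34665839]
```

Request:
move_arm:
  targets:
    - {"dx": 0.06,"dy": 0.93,"dz": 0,"rx": 0,"ry": 0,"rz": 0.05}
    - {"dx": 0.06,"dy": 0.93,"dz": 0,"rx": 0,"ry": 0,"rz": 0.05}
    - {"dx": 0.06,"dy": 0.93,"dz": 0,"rx": 0,"ry": 0,"rz": 0.05}
    - {"dx": 0.06,"dy": 0.93,"dz": 0,"rx": 0,"ry": 0,"rz": 0.05}
    - {"dx": 0.06,"dy": 0.93,"dz": 0,"rx": 0,"ry": 0,"rz": 0.05}
    - {"dx": 0.06,"dy": 0.93,"dz": -0.3,"rx": 0,"ry": 0,"rz": 0.05}
    - {"dx": 0.04,"dy": 0.9,"dz": -0.36,"rx": 0,"ry": 0,"rz": 0.05}
    - {"dx": 0,"dy": 0,"dz": -1,"rx": 0,"ry": 0,"rz": 0}
    - {"dx": 0,"dy": 0,"dz": -1,"rx": 0,"ry": 0,"rz": 0}
    - {"dx": 0,"dy": 0,"dz": -1,"rx": 0,"ry": 0,"rz": 0}

```text
t: 4.0
tcp_pos: [0.4607, -0.0196, 0.1393]
tool_rot: [0.996, 0.093, 0.001, 0.0]
force: [0.6, -0.1, -1.3]
finger_gap: 1.001
gripper_force: 0.0
```

Request:
move_arm:
  targets:
    - {"dx": 0,"dy": 0.04,"dz": -1,"rx": 0,"ry": 0,"rz": 0}
    - {"dx": 0,"dy": 0,"dz": -1,"rx": 0,"ry": 0,"rz": 0}
    - {"dx": 0,"dy": 0,"dz": -1,"rx": 0,"ry": 0,"rz": 0}
    - {"dx": 0,"dy": 0,"dz": -1,"rx": 0,"ry": 0,"rz": 0}
    - {"dx": 0,"dy": 0,"dz": -0.6,"rx": 0,"ry": 0,"rz": 0}
    - {"dx": 0,"dy": 0,"dz": -0.37,"rx": 0,"ry": 0,"rz": 0}
    - {"dx": 0,"dy": 0,"dz": 0,"rx": 0,"ry": 0,"rz": 0}
    - {"dx": 0,"dy": 0,"dz": 0,"rx": 0,"ry": 0,"rz": 0}
    - {"dx": 0,"dy": 0,"dz": 0,"rx": 0,"ry": 0,"rz": 0}
    - {"dx": 0,"dy": 0,"dz": 0,"rx": 0,"ry": 0,"rz": 0}

```text
t: 5.25
tcp_pos: [0.4607, -0.019, 0.016]
tool_rot: [0.996, 0.093, 0.0, 0.0]
force: [0.1, -0.0, -0.4]
finger_gap: 1.001
gripper_force: 0.0
```

Request:
move_arm:
  targets:
    - {"dx": 0,"dy": 0,"dz": 0,"rx": 0,"ry": 0,"rz": 0}
    - {"dx": 0,"dy": 0,"dz": 0,"rx": 0,"ry": 0,"rz": 0}
    - {"dx": 0,"dy": 0,"dz": 0,"rx": 0,"ry": 0,"rz": 0}
    - {"dx": 0,"dy": 0,"dz": 0,"rx": 0,"ry": 0,"rz": 0}
    - {"dx": 0,"dy": 0,"dz": 0,"rx": 0,"ry": 0,"rz": 0}
    - {"dx": 0,"dy": 0,"dz": 0,"rx": 0,"ry": 0,"rz": 0}
    - {"dx": 0,"dy": 0,"dz": 0,"rx": 0,"ry": 0,"rz": 0}
    - {"dx": 0,"dy": 0,"dz": 0,"rx": 0,"ry": 0,"rz": 0}
    - {"dx": 0,"dy": 0,"dz": 0.5,"rx": 0,"ry": 0,"rz": 0}
    - {"dx": 0,"dy": 0,"dz": 0.5,"rx": 0,"ry": 0,"rz": 0}
  claw: 0
  newtons: 30

```text
t: 6.5
tcp_pos: [0.4602, -0.0189, 0.0411]
tool_rot: [0.996, 0.093, -0.0, -0.0]
force: [-0.5, -0.7, -0.8]
finger_gap: 0.508
gripper_force: 31.3
```

Request:
move_arm:
  targets:
    - {"dx": 0,"dy": 0,"dz": 1,"rx": 0,"ry": 0,"rz": 0}
    - {"dx": 0,"dy": 0,"dz": 1,"rx": 0,"ry": 0,"rz": 0}
    - {"dx": 0,"dy": 0,"dz": 1,"rx": 0,"ry": 0,"rz": 0}
    - {"dx": 0.2,"dy": 0.5,"dz": 0.9,"rx": 0,"ry": 0,"rz": 0}
    - {"dx": 0.2,"dy": 0.5,"dz": 0.9,"rx": 0,"ry": 0,"rz": 0}
    - {"dx": 0.35,"dy": 1,"dz": 0,"rx": 0,"ry": 0,"rz": 0}
    - {"dx": 0.35,"dy": 1,"dz": 0,"rx": 0,"ry": 0,"rz": 0}
    - {"dx": 0.35,"dy": 1,"dz": 0,"rx": 0,"ry": 0,"rz": 0}
    - {"dx": 0.35,"dy": 1,"dz": 0,"rx": 0,"ry": 0,"rz": 0}
    - {"dx": 0.35,"dy": 1,"dz": 0,"rx": 0,"ry": 0,"rz": 0}

```text
t: 7.75
tcp_pos: [0.5139, 0.1319, 0.1612]
tool_rot: [0.996, 0.093, -0.0, 0.0]
force: [-0.1, -0.5, -0.7]
finger_gap: 0.512
gripper_force: 31.4
```

Request:
move_arm:
  targets:
    - {"dx": 0.3,"dy": 0.89,"dz": 0,"rx": 0,"ry": 0,"rz": 0.027}
    - {"dx": 0.3,"dy": 0.89,"dz": 0,"rx": 0,"ry": 0,"rz": 0.027}
    - {"dx": 0.3,"dy": 0.89,"dz": 0,"rx": 0,"ry": 0,"rz": 0.027}
    - {"dx": 0.3,"dy": 0.89,"dz": 0,"rx": 0,"ry": 0,"rz": 0.027}
    - {"dx": 0.3,"dy": 0.89,"dz": 0,"rx": 0,"ry": 0,"rz": 0.027}
    - {"dx": 0.3,"dy": 0.89,"dz": 0,"rx": 0,"ry": 0,"rz": 0.027}
    - {"dx": 0.3,"dy": 0.89,"dz": 0,"rx": 0,"ry": 0,"rz": 0.027}
    - {"dx": 0,"dy": 0,"dz": 0,"rx": 0,"ry": 0,"rz": 0}
    - {"dx": 0,"dy": 0,"dz": 0,"rx": 0,"ry": 0,"rz": 0}
    - {"dx": 0,"dy": 0,"dz": 0,"rx": 0,"ry": 0,"rz": 0}

```text
t: 9.0
tcp_pos: [0.5662, 0.2859, 0.1606]
tool_rot: [0.99, 0.141, -0.0, 0.0]
force: [-0.0, -0.5, -1.7]
finger_gap: 0.514
gripper_force: 31.3
```

Run:
```python
from h import *
s,c,im=shot('w4')
sd=cams.snapshot('side')[:,:,::-1]
cv2.imwrite('pics/drop.png',np.hstack([im[:,:],sd])[:, :1024] if 0 else cv2.resize(np.hstack([im[60:384,:],sd[60:384,50:370]]),None,fx=.95,fy=.95))
for p in[(.552,.283,.022),(.5665,.287,.022)]:print(proj(c,p),proj(cams.camera_model('side'),p))
```

```text
9.0 tcp [0.5662 0.2859 0.1606] yaw 106.2 F [-0.  -0.5 -1.7] gap 0.514
[256.35960092 196.51476126] [244.69121453 274.33447395]
[256.58949447 179.97658215] [238.52026219 274.99396971]
```

View pics/drop.png

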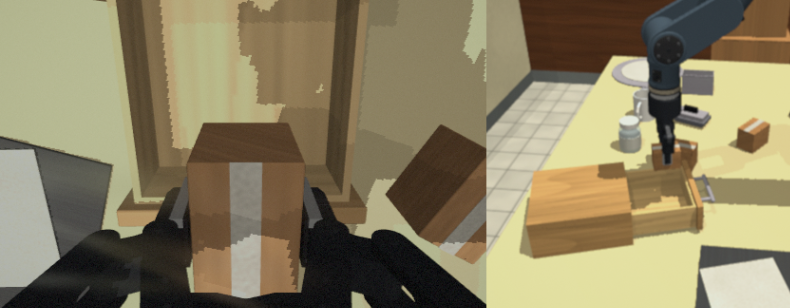

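The wrist view (left) shows the carton centred between the drawer walls. The front panel's top edge is at display rows 195–222. I'll check its position by ray.

Run:
```python
from h import *
c=pickle.load(open('w4.pkl','rb'))
d=np.array([np.cos(np.radians(16.3)),np.sin(np.radians(16.3))]);t=sensors.sense()['tcp_pos'][:2]
n=np.array([-d[1],d[0]])
for nm,x,y,z in[('inL',140,194,.087),('inR',345,194,.087),('outL',118,224,.087),('outR',366,222,.087),('wallL far',124,20,.078),('wallR far',362,20,.078)]:
    p=onz(c,x/.95,y/.95+60,z)[:2]; print(nm,p.round(3),'rel tcp along',((p-t)@d).round(3),'across',((p-t)@n).round(3))
```

```text
inL [0.502 0.35 ] rel tcp along -0.044 across 0.079
inR [0.546 0.201] rel tcp along -0.044 across -0.076
outL [0.471 0.362] rel tcp along -0.071 across 0.099
outR [0.527 0.176] rel tcp along -0.069 across -0.095
wallL far [0.622 0.386] rel tcp along 0.081 across 0.08
wallR far [0.666 0.234] rel tcp along 0.081 across -0.078
```

Request:
move_arm:
  targets:
    - {"dx": 0.46,"dy": 0.14,"dz": -0.5,"rx": 0,"ry": 0,"rz": 0}
    - {"dx": 0,"dy": 0,"dz": -1,"rx": 0,"ry": 0,"rz": 0}
    - {"dx": 0,"dy": 0,"dz": -1,"rx": 0,"ry": 0,"rz": 0}
    - {"dx": 0,"dy": 0,"dz": -1,"rx": 0,"ry": 0,"rz": 0}
    - {"dx": 0,"dy": 0,"dz": -0.7,"rx": 0,"ry": 0,"rz": 0}
    - {"dx": 0,"dy": 0,"dz": -0.4,"rx": 0,"ry": 0,"rz": 0}
    - {"dx": 0,"dy": 0,"dz": -0.22,"rx": 0,"ry": 0,"rz": 0}
    - {"dx": 0,"dy": 0,"dz": 0,"rx": 0,"ry": 0,"rz": 0}
    - {"dx": 0,"dy": 0,"dz": 0,"rx": 0,"ry": 0,"rz": 0}
    - {"dx": 0,"dy": 0,"dz": 0,"rx": 0,"ry": 0,"rz": 0}

```text
t: 10.35
tcp_pos: [0.5786, 0.2906, 0.0409]
tool_rot: [0.99, 0.142, 0.001, -0.0]
force: [-0.6, 0.0, -0.9]
finger_gap: 0.51
gripper_force: 31.3
```

Request:
move_arm:
  targets:
    - {"dx": 0,"dy": 0,"dz": -0.04,"rx": 0,"ry": 0,"rz": 0}
    - {"dx": 0,"dy": 0,"dz": 0,"rx": 0,"ry": 0,"rz": 0}
    - {"dx": 0,"dy": 0,"dz": 0,"rx": 0,"ry": 0,"rz": 0}
    - {"dx": 0,"dy": 0,"dz": 0,"rx": 0,"ry": 0,"rz": 0}
    - {"dx": 0,"dy": 0,"dz": 0,"rx": 0,"ry": 0,"rz": 0}
    - {"dx": 0,"dy": 0,"dz": 0.4,"rx": 0,"ry": 0,"rz": 0}
    - {"dx": 0,"dy": 0,"dz": 1,"rx": 0,"ry": 0,"rz": 0}
    - {"dx": 0,"dy": 0,"dz": 1,"rx": 0,"ry": 0,"rz": 0}
    - {"dx": 0,"dy": 0,"dz": 1,"rx": 0,"ry": 0,"rz": 0}
    - {"dx": 0,"dy": 0,"dz": 1,"rx": 0,"ry": 0,"rz": 0}
  claw: 72

```text
t: 11.6
tcp_pos: [0.5782, 0.2904, 0.1507]
tool_rot: [0.99, 0.142, 0.0, -0.0]
force: [0.9, 1.2, 1.0]
finger_gap: 0.715
gripper_force: 0.0
```

Request:
move_arm:
  targets:
    - {"dx": -0.93,"dy": -0.27,"dz": 0,"rx": 0,"ry": 0,"rz": 0}
    - {"dx": -0.93,"dy": -0.27,"dz": 0,"rx": 0,"ry": 0,"rz": 0}
    - {"dx": -0.93,"dy": -0.27,"dz": 0,"rx": 0,"ry": 0,"rz": 0}
    - {"dx": -0.93,"dy": -0.27,"dz": 0,"rx": 0,"ry": 0,"rz": 0}
    - {"dx": -0.93,"dy": -0.27,"dz": 0,"rx": 0,"ry": 0,"rz": 0}
    - {"dx": -0.93,"dy": -0.27,"dz": 0,"rx": 0,"ry": 0,"rz": 0}
    - {"dx": -0.93,"dy": -0.27,"dz": 0,"rx": 0,"ry": 0,"rz": 0}
    - {"dx": 0,"dy": 0,"dz": -0.8,"rx": 0,"ry": 0,"rz": 0}
    - {"dx": 0,"dy": 0,"dz": -0.8,"rx": 0,"ry": 0,"rz": 0}
    - {"dx": 0,"dy": 0,"dz": 0,"rx": 0,"ry": 0,"rz": 0}
  claw: 0

```text
t: 12.85
tcp_pos: [0.4148, 0.2429, 0.1087]
tool_rot: [0.99, 0.142, -0.001, 0.0]
force: [0.1, 0.4, -1.1]
finger_gap: -0.004
gripper_force: 0.0
```

Run:
```python
from h import *
s,c,im=shot('w5')
p=(.462,.257,.062); print(proj(c,p), proj(c,s['tcp_pos']))
cv2.imwrite('pics/w5b.png',im)
```

```text
12.85 tcp [0.4148 0.2429 0.1087] yaw 106.3 F [ 0.1  0.4 -1.1] gap -0.004
[256.81052454 141.9386554 ] [256.994426   262.15789747]
```

View pics/w5b.png

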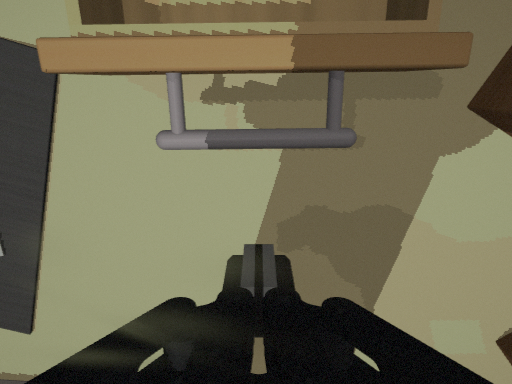

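The picture shows the handle bar level at row 138, cols 157–355, centred ahead of the shut fingers. I'll descend and push.

Request:
move_arm:
  targets:
    - {"dx": 0,"dy": 0,"dz": -0.9,"rx": 0,"ry": 0,"rz": 0}
    - {"dx": 0,"dy": 0,"dz": -0.9,"rx": 0,"ry": 0,"rz": 0}
    - {"dx": 0,"dy": 0,"dz": -0.87,"rx": 0,"ry": 0,"rz": 0}
    - {"dx": 0.58,"dy": 0.17,"dz": 0,"rx": 0,"ry": 0,"rz": 0}
    - {"dx": 0.48,"dy": 0.14,"dz": 0,"rx": 0,"ry": 0,"rz": 0}
    - {"dx": 0.48,"dy": 0.14,"dz": 0,"rx": 0,"ry": 0,"rz": 0}
    - {"dx": 0.48,"dy": 0.14,"dz": 0,"rx": 0,"ry": 0,"rz": 0}
    - {"dx": 0.58,"dy": 0.17,"dz": 0,"rx": 0,"ry": 0,"rz": 0}
    - {"dx": 0.58,"dy": 0.17,"dz": 0,"rx": 0,"ry": 0,"rz": 0}
    - {"dx": 0.58,"dy": 0.17,"dz": 0,"rx": 0,"ry": 0,"rz": 0}

```text
t: 14.15
tcp_pos: [0.51, 0.271, 0.0427]
tool_rot: [0.99, 0.142, -0.0, -0.0]
force: [-1.9, 0.8, 0.5]
finger_gap: -0.002
gripper_force: 0.7
```

Request:
move_arm:
  targets:
    - {"dx": 0.4,"dy": 0.117,"dz": 0,"rx": 0,"ry": 0,"rz": 0}
    - {"dx": 0.4,"dy": 0.117,"dz": 0,"rx": 0,"ry": 0,"rz": 0}
    - {"dx": 0.4,"dy": 0.117,"dz": 0,"rx": 0,"ry": 0,"rz": 0}
    - {"dx": 0.4,"dy": 0.117,"dz": 0,"rx": 0,"ry": 0,"rz": 0}
    - {"dx": 0.4,"dy": 0.117,"dz": 0,"rx": 0,"ry": 0,"rz": 0}
    - {"dx": 0.3,"dy": 0.087,"dz": 0,"rx": 0,"ry": 0,"rz": 0}
    - {"dx": 0.2,"dy": 0.058,"dz": 0,"rx": 0,"ry": 0,"rz": 0}
    - {"dx": 0.12,"dy": 0.035,"dz": 0,"rx": 0,"ry": 0,"rz": 0}
    - {"dx": 0.08,"dy": 0.023,"dz": 0,"rx": 0,"ry": 0,"rz": 0}
    - {"dx": 0.08,"dy": 0.023,"dz": 0,"rx": 0,"ry": 0,"rz": 0}

```text
t: 15.4
tcp_pos: [0.5787, 0.2908, 0.0423]
tool_rot: [0.99, 0.142, -0.0, 0.0]
force: [-1.1, 0.1, -0.7]
finger_gap: -0.002
gripper_force: 0.5
```

Request:
move_arm:
  targets:
    - {"dx": 0.08,"dy": 0.023,"dz": 0,"rx": 0,"ry": 0,"rz": 0}
    - {"dx": 0.08,"dy": 0.023,"dz": 0,"rx": 0,"ry": 0,"rz": 0}
    - {"dx": 0.08,"dy": 0.023,"dz": 0,"rx": 0,"ry": 0,"rz": 0}
    - {"dx": 0.08,"dy": 0.023,"dz": 0,"rx": 0,"ry": 0,"rz": 0}
    - {"dx": 0.05,"dy": 0.015,"dz": 0,"rx": 0,"ry": 0,"rz": 0}
    - {"dx": 0.05,"dy": 0.015,"dz": 0,"rx": 0,"ry": 0,"rz": 0}
    - {"dx": 0.05,"dy": 0.015,"dz": 0,"rx": 0,"ry": 0,"rz": 0}
    - {"dx": 0,"dy": 0,"dz": 0,"rx": 0,"ry": 0,"rz": 0}
    - {"dx": 0,"dy": 0,"dz": 0,"rx": 0,"ry": 0,"rz": 0}
    - {"dx": 0,"dy": 0,"dz": 0,"rx": 0,"ry": 0,"rz": 0}

```text
t: 16.65
tcp_pos: [0.591, 0.2942, 0.0424]
tool_rot: [0.99, 0.142, 0.0, 0.0]
force: [-1.2, 0.2, 0.0]
finger_gap: -0.001
gripper_force: 0.1
```

Request:
move_arm:
  targets:
    - {"dx": 0.06,"dy": 0.018,"dz": 0,"rx": 0,"ry": 0,"rz": 0}
    - {"dx": 0.06,"dy": 0.018,"dz": 0,"rx": 0,"ry": 0,"rz": 0}
    - {"dx": 0.06,"dy": 0.018,"dz": 0,"rx": 0,"ry": 0,"rz": 0}
    - {"dx": 0.06,"dy": 0.018,"dz": 0,"rx": 0,"ry": 0,"rz": 0}
    - {"dx": 0.06,"dy": 0.018,"dz": 0,"rx": 0,"ry": 0,"rz": 0}
    - {"dx": 0,"dy": 0,"dz": 0,"rx": 0,"ry": 0,"rz": 0}
    - {"dx": 0,"dy": 0,"dz": 0,"rx": 0,"ry": 0,"rz": 0}
    - {"dx": 0,"dy": 0,"dz": 0,"rx": 0,"ry": 0,"rz": 0}
    - {"dx": 0,"dy": 0,"dz": 0,"rx": 0,"ry": 0,"rz": 0}
    - {"dx": 0,"dy": 0,"dz": 0,"rx": 0,"ry": 0,"rz": 0}

```text
t: 17.9
tcp_pos: [0.5933, 0.295, 0.0423]
tool_rot: [0.99, 0.142, -0.006, 0.001]
force: [-10.0, -4.3, 8.5]
finger_gap: -0.002
gripper_force: 5.4
```

Run:
```python
from h import *
s,c,im=shot('w6'); print(s['force'],s['tau'].round(2))
top=cams.snapshot('top')[:,:,::-1]
cv2.imwrite('pics/shut.png',np.hstack([cv2.resize(im[0:300],(400,234)),cv2.resize(top[60:220,80:240],(234*1,234))]))
```

```text
17.9 tcp [0.5933 0.295  0.0423] yaw 106.3 F [-10.   -4.3   8.5] gap -0.002
[-10.00574585  -4.28358258   8.47505159] [-3.600e-01 -4.748e+01 -1.727e+01  2.600e-01 -2.850e+00 -1.000e-02]
```

View pics/shut.png

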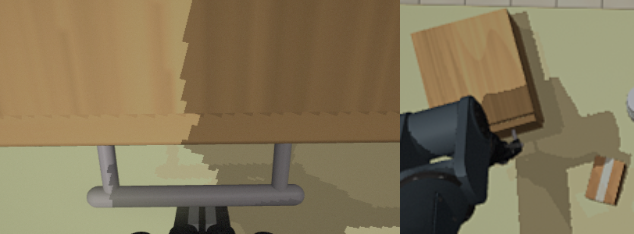

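The pictures show the drawer front flush with the unit, and the force is against the stop at 11 N, so it is shut. Next I'll back off and go to the lids.

Request:
move_arm:
  targets:
    - {"dx": -0.96,"dy": -0.28,"dz": 0,"rx": 0,"ry": 0,"rz": 0}
    - {"dx": -0.96,"dy": -0.28,"dz": 0,"rx": 0,"ry": 0,"rz": 0}
    - {"dx": 0,"dy": 0,"dz": 1,"rx": 0,"ry": 0,"rz": 0}
    - {"dx": 0,"dy": 0,"dz": 1,"rx": 0,"ry": 0,"rz": 0}
    - {"dx": 0,"dy": -1,"dz": 1,"rx": 0,"ry": 0,"rz": -0.12}
    - {"dx": 0,"dy": -1,"dz": 1,"rx": 0,"ry": 0,"rz": -0.12}
    - {"dx": 0,"dy": -1,"dz": 0,"rx": 0,"ry": 0,"rz": -0.12}
    - {"dx": 0,"dy": -1,"dz": 0,"rx": 0,"ry": 0,"rz": -0.12}
    - {"dx": 0,"dy": -1,"dz": 0,"rx": 0,"ry": 0,"rz": -0.12}
    - {"dx": 0,"dy": -1,"dz": 0,"rx": 0,"ry": 0,"rz": -0.12}

```text
t: 19.25
tcp_pos: [0.5513, 0.1318, 0.1427]
tool_rot: [0.999, -0.047, 0.001, -0.0]
force: [0.8, -0.5, -0.1]
finger_gap: -0.001
gripper_force: 0.0
```

Request:
move_arm:
  targets:
    - {"dx": 0,"dy": -1,"dz": 0,"rx": 0,"ry": 0,"rz": -0.05}
    - {"dx": 0,"dy": -1,"dz": 0,"rx": 0,"ry": 0,"rz": -0.05}
    - {"dx": 0,"dy": -1,"dz": 0,"rx": 0,"ry": 0,"rz": -0.05}
    - {"dx": 0,"dy": -1,"dz": 0,"rx": 0,"ry": 0,"rz": -0.05}
    - {"dx": 0,"dy": -1,"dz": 0,"rx": 0,"ry": 0,"rz": -0.05}
    - {"dx": 0,"dy": -1,"dz": 0,"rx": 0,"ry": 0,"rz": -0.05}
    - {"dx": 0,"dy": -1,"dz": 0,"rx": 0,"ry": 0,"rz": -0.05}
    - {"dx": 0,"dy": -1,"dz": 0,"rx": 0,"ry": 0,"rz": -0.05}
    - {"dx": 0,"dy": -1,"dz": 0,"rx": 0,"ry": 0,"rz": -0.05}
    - {"dx": 0,"dy": -1,"dz": 0,"rx": 0,"ry": 0,"rz": -0.04}
  claw: 100

```text
t: 20.5
tcp_pos: [0.5512, -0.1188, 0.1426]
tool_rot: [0.985, -0.174, 0.001, 0.0]
force: [0.6, 0.5, 1.1]
finger_gap: 1.0
gripper_force: 0.0
```

Run:
```python
from h import *
s=sensors.sense();print(s['t'],s['tcp_pos'],yaw(s),((np.array([.545,-.1785])-s['tcp_pos'][:2])/.025))
```

```text
20.5 [ 0.55122239 -0.118765    0.14263089] 69.94101119602536 [-0.24889546 -2.38939994]
```

Request:
move_arm:
  targets:
    - {"dx": -0.085,"dy": -0.8,"dz": 0,"rx": 0,"ry": 0,"rz": 0}
    - {"dx": -0.085,"dy": -0.8,"dz": 0,"rx": 0,"ry": 0,"rz": 0}
    - {"dx": -0.08,"dy": -0.79,"dz": 0,"rx": 0,"ry": 0,"rz": 0}
    - {"dx": 0,"dy": 0,"dz": -0.5,"rx": 0,"ry": 0,"rz": 0}
    - {"dx": 0,"dy": 0,"dz": -1,"rx": 0,"ry": 0,"rz": 0}
    - {"dx": 0,"dy": 0,"dz": -0.7,"rx": 0,"ry": 0,"rz": 0}
    - {"dx": 0,"dy": 0,"dz": 0,"rx": 0,"ry": 0,"rz": 0}
    - {"dx": 0,"dy": 0,"dz": 0,"rx": 0,"ry": 0,"rz": 0}
    - {"dx": 0,"dy": 0,"dz": 0,"rx": 0,"ry": 0,"rz": 0}
    - {"dx": 0,"dy": 0,"dz": 0,"rx": 0,"ry": 0,"rz": 0}

```text
t: 21.75
tcp_pos: [0.5443, -0.1773, 0.088]
tool_rot: [0.985, -0.174, 0.001, 0.0]
force: [0.0, 0.4, -0.1]
finger_gap: 1.004
gripper_force: 0.0
```

Run:
```python
from h import *
s,c,im=shot('w7')
m=(im.max(2)<28).astype('u1')*255
k,_=cv2.findContours(m,0,2)
for q in k:
    if cv2.contourArea(q)>100: print(cv2.boundingRect(q),[np.round(v,3) for v in rect(c,q,.062)])
print(proj(c,(.545,-.1785,.062)))
```

```text
21.75 tcp [ 0.5443 -0.1773  0.088 ] yaw 70.0 F [ 0.   0.4 -0.1] gap 1.004
(182, 370, 69, 14) [array([ 0.463, -0.118], dtype=float32), array([10.605, 43.698], dtype=float32), np.float32(70.099)]
(261, 368, 74, 16) [array([ 0.445, -0.168], dtype=float32), array([12.204, 46.882], dtype=float32), np.float32(70.099)]
(0, 315, 165, 69) [array([ 0.511, -0.044], dtype=float32), array([ 52.153, 105.486], dtype=float32), np.float32(70.099)]
(121, 281, 40, 36) [array([ 0.53, -0.1 ], dtype=float32), array([17.315, 26.773], dtype=float32), np.float32(127.404)]
(98, 279, 26, 28) [array([ 0.541, -0.085], dtype=float32), array([ 4.817, 23.181], dtype=float32), np.float32(123.031)]
(352, 259, 160, 125) [array([ 0.453, -0.26 ], dtype=float32), array([ 89.514, 105.672], dtype=float32), np.float32(70.099)]
(246, 186, 26, 63) [array([ 0.556, -0.181], dtype=float32), array([13.353, 35.856], dtype=float32), np.float32(159.387)]
[260.36781903 236.63882719]
```

```bash
cat >> h.py <<'E'
def prof(c,im,org,ang,z,off,rng,step=.002):
    """HSV along a world line at height z (metres along, from org)"""
    a=np.radians(ang); d=np.array([np.cos(a),np.sin(a)]); n=np.array([-d[1],d[0]])
    hs=cv2.cvtColor(cv2.GaussianBlur(im,(3,3),0),cv2.COLOR_BGR2HSV); out=[]
    for t in np.arange(*rng,step):
        p=np.array(org)+d*t+n*off; u,v=proj(c,(*p,z)); i,j=int(round(v)),int(round(u))
        out.append((round(t*1e3),*hs[i,j]) if 0<=i<384 and 0<=j<512 else (round(t*1e3),-1,-1,-1))
    return out
E
python3 - <<'E'
from h import *
c=pickle.load(open('w7.pkl','rb'));im=cv2.imread('pics/w7.png')
for off in(-.015,.015): print([tuple(map(int,x)) for x in prof(c,im,(.545,-.1785),-20,.028,off,(.046,.076))])
print('bar',[tuple(map(int,x)) for x in prof(c,im,(.545,-.1785),-20,.062,0,(-.036,.036))])
c=pickle.load(open('w3.pkl','rb'));im=cv2.imread('pics/w3.png')
print('w3bar',[tuple(map(int,x)) for x in prof(c,im,(.545,-.1785),-20,.062,0,(-.036,.036))])
E
```

```text
[(46, 0, 12, 85), (48, 173, 12, 85), (50, 0, 9, 85), (52, 8, 13, 80), (54, 10, 12, 62), (56, 150, 4, 57), (58, 120, 4, 60), (60, 120, 4, 62), (62, 135, 9, 60), (64, 15, 10, 52), (66, 23, 82, 100), (68, 22, 82, 112), (70, 22, 84, 112), (72, 22, 83, 111), (74, 22, 83, 111)]
[(46, 0, 9, 85), (48, 0, 9, 85), (50, 0, 6, 84), (52, 0, 9, 86), (54, 10, 12, 64), (56, 0, 0, 57), (58, 0, 4, 64), (60, 0, 4, 61), (62, 150, 8, 62), (64, 20, 14, 53), (66, 22, 82, 100), (68, 22, 82, 109), (70, 23, 84, 112), (72, 22, 82, 112), (74, 23, 85, 111)]
bar [(-36, 5, 11, 140), (-34, 0, 11, 139), (-32, 5, 11, 139), (-30, 10, 11, 139), (-28, 0, 9, 139), (-26, 6, 13, 98), (-24, 25, 29, 52), (-22, 18, 24, 53), (-20, 15, 19, 53), (-18, 18, 25, 51), (-16, 15, 21, 49), (-14, 10, 17, 44), (-12, 10, 17, 44), (-10, 10, 20, 39), (-8, 165, 15, 35), (-6, 10, 25, 31), (-4, 0, 18, 28), (-2, 60, 18, 28), (0, 45, 20, 26), (2, 160, 35, 22), (4, 0, 23, 22), (6, 0, 10, 25), (8, 0, 0, 20), (10, 120, 12, 21), (12, 120, 12, 22), (14, 15, 27, 19), (16, 30, 12, 21), (18, 165, 23, 22), (20, 165, 21, 24), (22, 105, 49, 21), (24, 165, 73, 7), (26, 130, 96, 8), (28, 150, 85, 3), (30, 170, 9, 84), (32, 170, 9, 83), (34, 173, 12, 86)]
w3bar [(-36, 173, 12, 82), (-34, 0, 6, 80), (-32, 0, 16, 82), (-30, 0, 12, 82), (-28, 0, 10, 80), (-26, 0, 8, 61), (-24, 30, 23, 11), (-22, 90, 77, 10), (-20, 90, 51, 10), (-18, 120, 20, 13), (-16, 0, 0, 12), (-14, 120, 36, 14), (-12, 105, 57, 9), (-10, 83, 102, 10), (-8, 0, 43, 12), (-6, 30, 32, 8), (-4, 120, 55, 14), (-2, 0, 36, 14), (0, 0, 0, 11), (2, 90, 46, 11), (4, 150, 20, 13), (6, 100, 70, 11), (8, 15, 57, 9), (10, 120, 26, 10), (12, 140, 59, 13), (14, 165, 46, 11), (16, 0, 26, 10), (18, 0, 0, 12), (20, 0, 0, 12), (22, 135, 39, 13), (24, 150, 9, 28), (26, 173, 13, 80), (28, 0, 10, 80), (30, 170, 10, 80), (32, 170, 10, 79), (34, 0, 10, 79)]
```

Request:
move_arm:
  targets:
    - {"dx": 0.06,"dy": -0.05,"dz": -0.5,"rx": 0,"ry": 0,"rz": 0}
    - {"dx": 0,"dy": 0,"dz": -0.8,"rx": 0,"ry": 0,"rz": 0}
    - {"dx": 0,"dy": 0,"dz": -0.8,"rx": 0,"ry": 0,"rz": 0}
    - {"dx": 0,"dy": 0,"dz": -0.6,"rx": 0,"ry": 0,"rz": 0}
    - {"dx": 0,"dy": 0,"dz": -0.5,"rx": 0,"ry": 0,"rz": 0}
    - {"dx": 0,"dy": 0,"dz": -0.28,"rx": 0,"ry": 0,"rz": 0}
    - {"dx": 0,"dy": 0,"dz": 0,"rx": 0,"ry": 0,"rz": 0}
    - {"dx": 0,"dy": 0,"dz": 0,"rx": 0,"ry": 0,"rz": 0}
    - {"dx": 0,"dy": 0,"dz": 0,"rx": 0,"ry": 0,"rz": 0}
    - {"dx": 0,"dy": 0,"dz": 0,"rx": 0,"ry": 0,"rz": 0}

```text
t: 23.05
tcp_pos: [0.5457, -0.1786, 0.0008]
tool_rot: [0.985, -0.174, 0.0, 0.0]
force: [0.9, 0.3, 0.3]
finger_gap: 1.0
gripper_force: 0.0
```

Request:
move_arm:
  targets:
    - {"dx": 0,"dy": 0,"dz": 0,"rx": 0,"ry": 0,"rz": 0}
    - {"dx": 0,"dy": 0,"dz": 0,"rx": 0,"ry": 0,"rz": 0}
    - {"dx": 0,"dy": 0,"dz": 0,"rx": 0,"ry": 0,"rz": 0}
    - {"dx": 0,"dy": 0,"dz": 0,"rx": 0,"ry": 0,"rz": 0}
    - {"dx": 0,"dy": 0,"dz": 0,"rx": 0,"ry": 0,"rz": 0}
    - {"dx": 0,"dy": 0,"dz": 0,"rx": 0,"ry": 0,"rz": 0}
    - {"dx": 0,"dy": 0,"dz": 0,"rx": 0,"ry": 0,"rz": 0}
    - {"dx": 0,"dy": 0,"dz": 0,"rx": 0,"ry": 0,"rz": 0}
    - {"dx": 0,"dy": 0,"dz": 0.3,"rx": 0,"ry": 0,"rz": 0}
    - {"dx": 0,"dy": 0,"dz": 0.5,"rx": 0,"ry": 0,"rz": 0}
  claw: 0
  newtons: 50

```text
t: 24.3
tcp_pos: [0.5447, -0.1781, 0.02]
tool_rot: [0.985, -0.174, -0.001, -0.0]
force: [0.3, 0.4, -2.7]
finger_gap: 0.732
gripper_force: 55.7
```

Request:
move_arm:
  targets:
    - {"dx": 0,"dy": 0,"dz": 0.8,"rx": 0,"ry": 0,"rz": 0}
    - {"dx": 0,"dy": 0,"dz": 1,"rx": 0,"ry": 0,"rz": 0}
    - {"dx": 0,"dy": 0,"dz": 1,"rx": 0,"ry": 0,"rz": 0}
    - {"dx": 0,"dy": 0,"dz": 1,"rx": 0,"ry": 0,"rz": 0}
    - {"dx": 0,"dy": -0.4,"dz": 0.6,"rx": 0,"ry": 0,"rz": 0.05}
    - {"dx": 0,"dy": -0.8,"dz": 0,"rx": 0,"ry": 0,"rz": 0.05}
    - {"dx": 0,"dy": -0.8,"dz": 0,"rx": 0,"ry": 0,"rz": 0.05}
    - {"dx": 0,"dy": -0.8,"dz": 0,"rx": 0,"ry": 0,"rz": 0.05}
    - {"dx": 0,"dy": -0.8,"dz": 0,"rx": 0,"ry": 0,"rz": 0.05}
    - {"dx": 0,"dy": -0.8,"dz": 0,"rx": 0,"ry": 0,"rz": 0.05}

```text
t: 25.55
tcp_pos: [0.545, -0.2888, 0.1306]
tool_rot: [0.995, -0.095, -0.0, -0.0]
force: [0.1, -0.2, -2.8]
finger_gap: 0.735
gripper_force: 55.8
```

Request:
move_arm:
  targets:
    - {"dx": -0.045,"dy": -0.8,"dz": 0,"rx": 0,"ry": 0,"rz": 0.055}
    - {"dx": -0.045,"dy": -0.8,"dz": 0,"rx": 0,"ry": 0,"rz": 0.055}
    - {"dx": -0.045,"dy": -0.8,"dz": 0,"rx": 0,"ry": 0,"rz": 0.055}
    - {"dx": -0.045,"dy": -0.8,"dz": 0,"rx": 0,"ry": 0,"rz": 0.055}
    - {"dx": -0.045,"dy": -0.8,"dz": 0,"rx": 0,"ry": 0,"rz": 0.055}
    - {"dx": -0.045,"dy": -0.8,"dz": 0,"rx": 0,"ry": 0,"rz": 0.055}
    - {"dx": -0.045,"dy": -0.45,"dz": 0,"rx": 0,"ry": 0,"rz": 0.05}
    - {"dx": 0,"dy": 0,"dz": 0,"rx": 0,"ry": 0,"rz": 0}
    - {"dx": 0,"dy": 0,"dz": 0,"rx": 0,"ry": 0,"rz": 0}
    - {"dx": 0,"dy": 0,"dz": 0,"rx": 0,"ry": 0,"rz": 0}

```text
t: 26.8
tcp_pos: [0.5375, -0.4188, 0.1303]
tool_rot: [1.0, 0.004, -0.0, -0.0]
force: [0.4, 0.3, -2.3]
finger_gap: 0.737
gripper_force: 55.7
```

Run:
```python
from h import *
s,c,im=shot('w8')
t=s['tcp_pos']; z=t[2]-.0008+.028
for off in(-.02,.02): print('rim far',[tuple(map(int,x)) for x in prof(c,im,t[:2],yaw(s)-90,z,off,(.05,.078))])
u,v=proj(c,(.597,-.42,.08)); print('tin far edge px',u,v, 'bar',proj(c,(t[0],t[1],t[2]+.061)))
print('tin far edge',[tuple(map(int,x)) for x in prof(c,im,(.537,-.420),.3,.08,0,(.045,.08))])
k=im[60:384,100:412]; cv2.imwrite('pics/w8c.png',cv2.resize(k,None,fx=1.8,fy=1.8))
```

```text
26.8 tcp [ 0.5375 -0.4188  0.1303] yaw 90.4 F [ 0.4  0.3 -2.3] gap 0.737
rim far [(50, 0, 8, 90), (52, 0, 14, 75), (54, 165, 7, 74), (56, 160, 10, 74), (58, 165, 7, 74), (60, 170, 10, 74), (62, 165, 7, 74), (64, 0, 5, 54), (66, 22, 79, 120), (68, 22, 77, 120), (70, 22, 77, 120), (72, 22, 75, 133), (74, 22, 75, 133), (76, 22, 75, 133)]
rim far [(50, 173, 10, 102), (52, 173, 14, 75), (54, 168, 17, 77), (56, 165, 7, 76), (58, 165, 7, 76), (60, 165, 7, 75), (62, 170, 10, 76), (64, 120, 4, 60), (66, 26, 65, 145), (68, 23, 77, 133), (70, 23, 76, 134), (72, 23, 77, 133), (74, 22, 74, 134), (76, 23, 77, 133)]
tin far edge px 261.10387092931074 123.01855776303344 bar [257.17287353 363.20187732]
tin far edge [(45, 0, 3, 75), (47, 150, 7, 74), (49, 150, 3, 75), (51, 150, 7, 69), (53, 150, 5, 53), (55, 173, 12, 88), (57, 0, 9, 89), (59, 0, 8, 97), (61, 0, 10, 75), (63, 0, 13, 77), (65, 0, 10, 76), (67, 21, 64, 111), (69, 22, 78, 134), (71, 22, 74, 134), (73, 22, 75, 133), (75, 23, 77, 133), (77, 23, 76, 134), (79, 22, 75, 133)]
```

View pics/w8c.png

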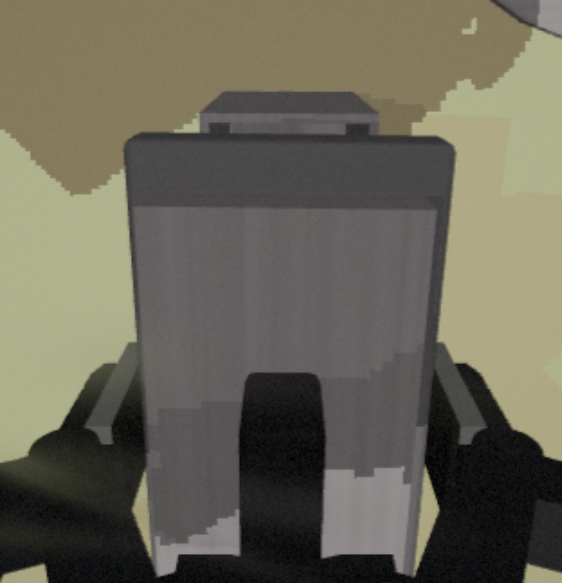

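The picture shows the lids held level. The rim's far edge is at row 137 (cols 127–454), and just beyond it is the tin's far top edge at row 113 (cols 200–378). They are parallel and centred. I'll convert both to offsets.

Run:
```python
from h import *
c=pickle.load(open('w8.pkl','rb'));t=sensors.sense()['tcp_pos'];print(t)
z=t[2]+.0272
f=lambda x,y,z:onz(c,x/1.8+100,y/1.8+60,z)[:2]
a,b=f(127,140,z),f(454,140,z);print('rim far',a,b,(a+b)/2,np.hypot(*(a-b)))
a,b=f(200,113,.08),f(378,113,.08);print('tin far',a,b,(a+b)/2,np.hypot(*(a-b)))
```

```text
[ 0.53758195 -0.418863    0.13032365]
rim far [ 0.60086887 -0.3885533 ] [ 0.60138025 -0.45059881] [ 0.60112456 -0.41957605] 0.062047621034574785
tin far [ 0.59690433 -0.39195807] [ 0.5973568  -0.44740915] [ 0.59713057 -0.41968361] 0.05545292513367434
```

Request:
move_arm:
  targets:
    - {"dx": 0,"dy": -0.02,"dz": -0.5,"rx": 0,"ry": 0,"rz": 0}
    - {"dx": 0,"dy": 0,"dz": -0.5,"rx": 0,"ry": 0,"rz": 0}
    - {"dx": 0,"dy": 0,"dz": -0.5,"rx": 0,"ry": 0,"rz": 0}
    - {"dx": 0,"dy": 0,"dz": -0.4,"rx": 0,"ry": 0,"rz": 0}
    - {"dx": 0,"dy": 0,"dz": -0.2,"rx": 0,"ry": 0,"rz": 0}
    - {"dx": 0,"dy": 0,"dz": -0.15,"rx": 0,"ry": 0,"rz": 0}
    - {"dx": 0,"dy": 0,"dz": -0.1,"rx": 0,"ry": 0,"rz": 0}
    - {"dx": 0,"dy": 0,"dz": -0.1,"rx": 0,"ry": 0,"rz": 0}
    - {"dx": 0,"dy": 0,"dz": -0.05,"rx": 0,"ry": 0,"rz": 0}
    - {"dx": 0,"dy": 0,"dz": 0,"rx": 0,"ry": 0,"rz": 0}

```text
t: 28.1
tcp_pos: [0.5375, -0.4202, 0.0678]
tool_rot: [1.0, 0.003, -0.0, 0.0]
force: [0.6, 0.1, -2.8]
finger_gap: 0.733
gripper_force: 55.8
```

Request:
move_arm:
  targets:
    - {"dx": 0,"dy": 0,"dz": -0.04,"rx": 0,"ry": 0,"rz": 0}
    - {"dx": 0,"dy": 0,"dz": -0.04,"rx": 0,"ry": 0,"rz": 0}
    - {"dx": 0,"dy": 0,"dz": -0.04,"rx": 0,"ry": 0,"rz": 0}
    - {"dx": 0,"dy": 0,"dz": -0.02,"rx": 0,"ry": 0,"rz": 0}
    - {"dx": 0,"dy": 0,"dz": 0,"rx": 0,"ry": 0,"rz": 0}
    - {"dx": 0,"dy": 0,"dz": 0,"rx": 0,"ry": 0,"rz": 0}
    - {"dx": 0,"dy": 0,"dz": 0,"rx": 0,"ry": 0,"rz": 0}
    - {"dx": 0,"dy": 0,"dz": 0,"rx": 0,"ry": 0,"rz": 0}
    - {"dx": 0,"dy": 0,"dz": 0,"rx": 0,"ry": 0,"rz": 0}
    - {"dx": 0,"dy": 0,"dz": 0,"rx": 0,"ry": 0,"rz": 0}

```text
t: 29.35
tcp_pos: [0.5376, -0.4203, 0.0649]
tool_rot: [1.0, 0.003, 0.0, 0.0]
force: [-2.2, 2.7, 5.5]
finger_gap: 0.735
gripper_force: 56.6
```

Request:
move_arm:
  targets:
    - {"dx": 0,"dy": 0,"dz": 0,"rx": 0,"ry": 0,"rz": 0}
    - {"dx": 0,"dy": 0,"dz": 0,"rx": 0,"ry": 0,"rz": 0}
    - {"dx": 0,"dy": 0,"dz": 0,"rx": 0,"ry": 0,"rz": 0}
    - {"dx": 0,"dy": 0,"dz": 0,"rx": 0,"ry": 0,"rz": 0}
    - {"dx": 0,"dy": 0,"dz": 0,"rx": 0,"ry": 0,"rz": 0}
    - {"dx": 0,"dy": 0,"dz": 0.3,"rx": 0,"ry": 0,"rz": 0}
    - {"dx": 0,"dy": 0,"dz": 0.4,"rx": 0,"ry": 0,"rz": 0}
    - {"dx": 0,"dy": 0,"dz": 0.5,"rx": 0,"ry": 0,"rz": 0}
    - {"dx": 0,"dy": 0,"dz": 0.57,"rx": 0,"ry": 0,"rz": 0}
    - {"dx": 0,"dy": 0,"dz": 0,"rx": 0,"ry": 0,"rz": 0}
  claw: 100

```text
t: 30.6
tcp_pos: [0.5385, -0.4212, 0.1108]
tool_rot: [1.0, 0.003, 0.001, 0.002]
force: [0.1, -0.3, -0.7]
finger_gap: 1.002
gripper_force: 0.0
```

Run:
```python
from h import *
s,c,im=shot('w9')
C=(.537,-.4195)
for off in(-.02,.02): print('rim far z.092',[tuple(map(int,x)) for x in prof(c,im,C,.3,.092,off,(.056,.072),.001)])
a=prof(c,im,(.537+.058,-.4195),90,.092,0,(-.038,.039),.002);print('rim across',[(int(x[0]),int(x[2]),int(x[3])) for x in a])
a=prof(c,im,(.537+.015,-.4195),90,.126,0,(-.014,.0145),.001);print('bar across',[(int(x[0]),int(x[3])) for x in a])
```

```text
30.6 tcp [ 0.5385 -0.4212  0.1108] yaw 90.4 F [ 0.1 -0.3 -0.7] gap 1.002
rim far z.092 [(56, 165, 8, 67), (57, 165, 8, 66), (58, 165, 8, 66), (59, 150, 4, 66), (60, 150, 4, 66), (61, 150, 4, 67), (62, 150, 8, 66), (63, 165, 8, 67), (64, 150, 5, 55), (65, 0, 8, 61), (66, 0, 11, 67), (67, 20, 30, 76), (68, 21, 72, 106), (69, 22, 78, 121), (70, 23, 77, 122), (71, 23, 77, 122)]
rim far z.092 [(56, 165, 8, 67), (57, 165, 8, 67), (58, 150, 8, 68), (59, 135, 7, 69), (60, 150, 7, 69), (61, 165, 8, 68), (62, 150, 4, 68), (63, 150, 4, 67), (64, 90, 4, 57), (65, 30, 5, 52), (66, 19, 27, 76), (67, 22, 68, 108), (68, 22, 77, 122), (69, 23, 77, 123), (70, 22, 77, 122), (71, 22, 79, 122)]
rim across [(-38, 66, 163), (-36, 63, 162), (-34, 65, 154), (-32, 8, 63), (-30, 8, 65), (-28, 8, 66), (-26, 4, 65), (-24, 4, 66), (-22, 15, 66), (-20, 4, 65), (-18, 8, 67), (-16, 4, 66), (-14, 0, 67), (-12, 4, 66), (-10, 0, 66), (-8, 4, 67), (-6, 4, 66), (-4, 8, 67), (-2, 8, 68), (0, 8, 68), (2, 11, 69), (4, 0, 67), (6, 4, 68), (8, 4, 68), (10, 7, 69), (12, 4, 68), (14, 4, 67), (16, 4, 68), (18, 8, 68), (20, 4, 68), (22, 8, 68), (24, 4, 67), (26, 8, 68), (28, 4, 68), (30, 23, 67), (32, 79, 123), (34, 78, 121), (36, 79, 123), (38, 77, 122)]
bar across [(-14, 133), (-13, 135), (-12, 138), (-11, 138), (-10, 139), (-9, 137), (-8, 105), (-7, 50), (-6, 24), (-5, 25), (-4, 27), (-3, 27), (-2, 25), (-1, 23), (0, 28), (1, 25), (2, 28), (3, 31), (4, 31), (5, 32), (6, 33), (7, 123), (8, 136), (9, 130), (10, 100), (11, 93), (12, 86), (13, 88), (14, 98)]
```

The rim reads 64 mm wide at the seated height and the bar is centred at y −0.420, so the pair is seated. Now I'll grip the bar.

Request:
move_arm:
  targets:
    - {"dx": -0.03,"dy": 0.04,"dz": -0.06,"rx": 0,"ry": 0,"rz": 0}
    - {"dx": 0,"dy": 0,"dz": 0,"rx": 0,"ry": 0,"rz": 0}
    - {"dx": 0,"dy": 0,"dz": 0,"rx": 0,"ry": 0,"rz": 0}
    - {"dx": 0,"dy": 0,"dz": 0,"rx": 0,"ry": 0,"rz": 0}
    - {"dx": 0,"dy": 0,"dz": 0,"rx": 0,"ry": 0,"rz": 0}
    - {"dx": 0,"dy": 0,"dz": 0,"rx": 0,"ry": 0,"rz": 0}
    - {"dx": 0,"dy": 0,"dz": 0,"rx": 0,"ry": 0,"rz": 0}
    - {"dx": 0,"dy": 0,"dz": 0,"rx": 0,"ry": 0,"rz": 0}
    - {"dx": 0,"dy": 0,"dz": 0,"rx": 0,"ry": 0,"rz": 0}
    - {"dx": 0,"dy": 0,"dz": 0,"rx": 0,"ry": 0,"rz": 0}
  claw: 0
  newtons: 40

```text
t: 31.9
tcp_pos: [0.5367, -0.4191, 0.107]
tool_rot: [1.0, 0.003, -0.0, -0.0]
force: [0.1, -0.2, -1.1]
finger_gap: 0.155
gripper_force: 41.1
```

Request:
move_arm:
  targets:
    - {"dx": 0,"dy": 0,"dz": 0.15,"rx": 0,"ry": 0,"rz": 0}
    - {"dx": 0,"dy": 0,"dz": 0.25,"rx": 0,"ry": 0,"rz": 0}
    - {"dx": 0,"dy": 0,"dz": 0.4,"rx": 0,"ry": 0,"rz": 0}
    - {"dx": 0,"dy": 0,"dz": 0.6,"rx": 0,"ry": 0,"rz": 0}
    - {"dx": 0,"dy": 0,"dz": 0.8,"rx": 0,"ry": 0,"rz": 0}
    - {"dx": 0,"dy": 0,"dz": 0.8,"rx": 0,"ry": 0,"rz": 0}
    - {"dx": 0,"dy": 0,"dz": 0.8,"rx": 0,"ry": 0,"rz": 0}
    - {"dx": 0,"dy": 0,"dz": 0.7,"rx": 0,"ry": 0,"rz": 0}
    - {"dx": 0,"dy": 0,"dz": 0.4,"rx": 0,"ry": 0,"rz": 0}
    - {"dx": 0,"dy": 0,"dz": 0.2,"rx": 0,"ry": 0,"rz": 0}

```text
t: 33.15
tcp_pos: [0.5368, -0.4193, 0.2353]
tool_rot: [1.0, 0.003, 0.0, 0.0]
force: [-0.2, -0.3, -0.9]
finger_gap: 0.152
gripper_force: 41.1
```

Request:
move_arm:
  targets:
    - {"dx": 0,"dy": 0,"dz": 0,"rx": 0,"ry": 0,"rz": 0}
    - {"dx": 0,"dy": 0,"dz": 0,"rx": 0,"ry": 0,"rz": 0}
    - {"dx": 0,"dy": 0,"dz": 0,"rx": 0,"ry": 0,"rz": 0}
    - {"dx": 0,"dy": 0,"dz": 0,"rx": 0,"ry": 0,"rz": 0}
    - {"dx": 0,"dy": 0,"dz": 0,"rx": 0,"ry": 0,"rz": 0}
    - {"dx": 0,"dy": 0,"dz": 0,"rx": 0,"ry": 0,"rz": 0}
    - {"dx": 0,"dy": 0,"dz": 0,"rx": 0,"ry": 0,"rz": 0}
    - {"dx": 0,"dy": 0,"dz": 0,"rx": 0,"ry": 0,"rz": 0}
    - {"dx": 0,"dy": 0,"dz": 0,"rx": 0,"ry": 0,"rz": 0}
    - {"dx": 0,"dy": 0,"dz": 0,"rx": 0,"ry": 0,"rz": 0}

```text
t: 34.4
tcp_pos: [0.5368, -0.4192, 0.2346]
tool_rot: [1.0, 0.003, 0.0, -0.0]
force: [0.3, -0.2, -1.5]
finger_gap: 0.152
gripper_force: 41.1
```

Run:
```python
from h import *
s,c,im=shot('w10'); t=s['tcp_pos']
# outer-lid top (106 mm when tcp was .107): far edge level check at two offsets; inner lid rim still at z=.092
for off in(-.018,.018): print('outer far',[(int(x[0]),int(x[2]),int(x[3])) for x in prof(c,im,t[:2],.4,t[2]-.001,off,(.048,.066),.001)])
print('inner rim far',[(int(x[0]),int(x[2]),int(x[3])) for x in prof(c,im,(.537,-.4195),.3,.092,.0,(.05,.074),.002)])
c=cams.camera_model('side');im=cams.snapshot('side')[:,:,::-1].copy()
a=prof(c,im,(.537,-.42),90,.092,0,(-.05,.05),.004);print('side',[(int(x[0]),int(x[2]),int(x[3])) for x in a])
u,v=proj(c,(.537,-.42,.2));u=int(u)
hs=cv2.cvtColor(im,cv2.COLOR_BGR2HSV);print('col',u,int(v),[(i,*map(int,hs[i,u])) for i in range(int(v)-30,int(v)+60,3)])
```

```text
34.4 tcp [ 0.5368 -0.4192  0.2346] yaw 90.4 F [ 0.3 -0.2 -1.5] gap 0.152
outer far [(48, 8, 92), (49, 11, 93), (50, 8, 92), (51, 8, 92), (52, 8, 92), (53, 8, 91), (54, 8, 91), (55, 10, 76), (56, 12, 65), (57, 18, 69), (58, 76, 111), (59, 78, 111), (60, 77, 112), (61, 77, 109), (62, 78, 108), (63, 79, 107), (64, 78, 108), (65, 79, 107)]
outer far [(48, 14, 93), (49, 11, 92), (50, 8, 92), (51, 11, 92), (52, 11, 91), (53, 8, 90), (54, 11, 91), (55, 10, 79), (56, 15, 66), (57, 12, 66), (58, 54, 156), (59, 56, 163), (60, 56, 163), (61, 55, 163), (62, 55, 162), (63, 55, 162), (64, 53, 163), (65, 55, 163)]
inner rim far [(50, 4, 60), (52, 4, 66), (54, 4, 66), (56, 8, 67), (58, 8, 66), (60, 8, 67), (62, 8, 66), (64, 9, 60), (66, 68, 105), (68, 77, 120), (70, 78, 121), (72, 81, 120)]
side [(-50, 80, 216), (-46, 80, 216), (-42, 75, 183), (-38, 75, 183), (-34, 75, 183), (-30, 56, 132), (-26, 56, 132), (-22, 21, 99), (-18, 21, 99), (-14, 3, 100), (-10, 3, 100), (-6, 3, 100), (-2, 5, 111), (2, 5, 111), (6, 5, 111), (10, 5, 111), (14, 5, 111), (18, 5, 111), (22, 5, 113), (26, 5, 113), (30, 5, 113), (34, 2, 103), (38, 2, 103), (42, 3, 85), (46, 3, 85)]
col 272 104 [(74, 90, 5, 48), (77, 90, 27, 28), (80, 110, 38, 20), (83, 100, 35, 22), (86, 75, 15, 34), (89, 60, 12, 42), (92, 105, 14, 37), (95, 30, 4, 67), (98, 160, 8, 95), (101, 8, 36, 86), (104, 11, 175, 70), (107, 13, 173, 65), (110, 13, 169, 68), (113, 12, 175, 73), (116, 12, 168, 70), (119, 10, 166, 66), (122, 21, 104, 120), (125, 28, 79, 225), (128, 27, 81, 223), (131, 15, 6, 81), (134, 150, 5, 109), (137, 120, 2, 108), (140, 150, 3, 80), (143, 0, 8, 95), (146, 165, 10, 105), (149, 170, 7, 104), (152, 165, 10, 103), (155, 170, 7, 103), (158, 18, 12, 108), (161, 27, 81, 223)]
```

The outer lid is held level with its lower edge at about 0.22 m. The inner lid's far edge hasn't moved on the tin, and the side view shows clear background between the two.

```bash
python3 -c "
from station import order
print(order.sign_off())"
```

```text
the job is handed in; nothing more can be done
None
```

The job is handed in at about 34 s of the 72 s allowed, with no verdict returned: the carton is in the shut drawer, the inner lid closes the tin, and the outer lid is held level about 13 cm above where it sat.

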